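# Clamp a sample puck in the lever press and hold it

### The job

Lay the small silver sample puck (the disc with the clip and dark square chip on top) flat, clip side up, on the seat of the blue lever press between the V jaws and the ram and let go of it, leaving the red safety catch on while you load. Then flip the safety catch fully over, pull the lever by its black crossbar towards the seat as far as it goes so that the ram clamps the puck in the V, and finish with the gripper still holding the lever there, because it springs back when let go. Leave the other discs and the vial where they are.

Things in the scene. Friction and masses are not known exactly. Their poses are not given: they have to be found in the camera images.
- press: Fixed hand press, blue base plate 190 x 106 x 10 mm, on the right part of the bench, yaw -0.5 to -0.2. Origin: centre of the underside, on the bench. x runs from the seat (front) to the lever (back), z up. Seat block at the front: aluminium, 80 x 60 mm, top 46 mm above the bench, open above and to both y sides; at its front end two dark steel jaws, 16 mm high, form a V open to +x.
- press_seat (a point): On top of the seat block: where the centre of the puck's underside lies when home in the V; press frame (-55, 0, 46) mm, axes as the press. The ram pad's face at rest is 33.5 mm behind it (+x), so the 31 mm puck has 18 mm of play along x: lay it about 8 mm to +x of this point, within 6 mm sideways; the ram pushes it home.
- ram_pad: Sprung black pad, 26 mm wide, 11 mm high, at the end of the ram; origin at the centre of its front face, 6 mm above the seat. The lever drives it to -x of the press, 35 mm per rad; it meets a puck that is home at a lever value of about 0.5, then yields: about 2 N at first, 8 N at the lever's stop.
- lever (a joint): Angle of the forked lever about a pivot along the press's y axis at press (50, 0, 18) mm. 0: at rest, leaning 0.3 rad back (+x); grows as the bar is pulled to -x (to the seat), stop at 0.75 rad. A spring returns it (at the bar about 3 N at rest, 6 N at the stop with a puck in). With the catch on, a steel nose blocks it near 0.
- lever_bar: Round black crossbar of the lever, 16 mm diameter, 80 mm along the press's y axis, between two side arms; thin red collars. Origin: the bar's centre, 130 mm from the pivot; at rest at press (88, 0, 142) mm, at the stop (-7, 0, 135) mm. Free for 60 mm below it. It is a sleeve that turns freely about its axis as the lever swings.
- catch (a joint): Angle of the red safety catch, hinged along the press's x axis at press (56, 60, 30) mm, on its left (+y) side. About 0 to 0.1: on, its nose in front of the lever's left arm; grows as its top swings outwards (+y, then down) to the stop at 0.75 rad: fully flipped, lever free. It stays where it is left (light friction, about 1 N at the tab).
- catch_tab (a point): Top of the ribbed red thumb tab (20 mm wide along x, 6 mm thick) near the catch's outer end, 91 mm from the hinge line; at joint 0 at press (56, 97, 114) mm, fully flipped (56, 144, 66) mm. The tab slopes outwards and up: closed fingertips pressing it down and outwards flip the catch.
- foil_puck: The sample puck: silver disc 31 mm in diameter, 9 mm high (11 with the clip), a brass clip and a dark square chip on top, 22 g. Origin at the centre of its underside, z up. Lies on the left part of the bench among two other discs, which may swap places with it.
- kf_blank: Bystander: plain steel blank flange, 40 mm diameter, 7 mm high, no clip. Origin centre of the underside.
- centring_ring: Bystander: black rubber ring with a metal insert, 30 mm diameter, 8 mm high. Origin centre of the underside.
- stirrer_post (a point): Top of the thin grey post, 12 mm diameter, that stands up 290 mm above the bench on the left rear of the white-grey stirrer between the discs and the press: the arm must go over or round it. The stirrer itself is up to 65 mm high.
- vial: Bystander: small standing vial with a black cap, 25 mm diameter, 52 mm high. Origin centre of the underside.

How it is judged:
By the outcome, as a careful person would: the job done as asked, in the order asked, and still so for the second after the job is handed in, while the arm keeps its last pose, push and grip.
It also fails if it takes over 64 s, if anything falls off the work surface, if the arm or the gripper's body presses on something with over 40 N, if the wrist force passes 120 N, or if a joint passes its speed limit or range.

### The arm

A 6-joint arm with a two-finger parallel gripper is mounted at the origin on a cart in front of the work surface, level with it; the furniture and walls round the work are solid. World frame = base frame: x ahead of the robot, y to its left, z up, the work surface at z = 0. Lengths are in m, angles in rad, forces in N, time in s.
With the tool pointing down it reaches from about 0.3 to 0.875 m from the base axis. Payload 6.4 kg.
Tool frame: the origin (TCP) lies midway between the tips of the shut fingers; the grasp point (between the pads) lies 19 mm behind it (ctrl.pinch_z is the distance from the TCP to the grasp point, in m); z points along the fingers, y is the line along which they close (so a half turn about z gives the same grasp; the last joint's range is limited). The gripper opens to 85 mm and grips with 20 to 120 N. Pads are 22 mm wide; open, the fingers measure 114 mm over their backs; the gripper's body (76 mm by 85 mm) begins 54 mm behind the grasp point. The pads swing forward as they close: fully open they stand 13 mm farther back than shut.
Start: joints at [-1.347, 0.181, 1.607, -0, 1.354, -0.206], TCP at [0.24, -0.523, 0.231] pointing down, gripper open.
Joint ranges: [-2.99, 2.99], [-0.89, 2.07], [0.3, 2.58], [-1.14, 4.28], [0, 2.63], [-3.12, 3.12]. Speed limits (rad/s): [2.57, 2.57, 3.01, 3.14, 3.14, 3.14].

### API

Orientations are given as a unit quaternion [w, x, y, z].
In Python, from bench import ctrl gives the robot as it stands.
- The arm moves only by the tool apply_moves, never from a script. Its argument "moves" is a list of rows, each an object with "jaw": the opening, from 0 (shut) to 1 (fully open); "offset": the shift along the tool's x, y, z in mm, a list of three; "rot": the turn, a rotation vector about the tool's x, y, z in degrees, a list of three. In form: [{"jaw": jaw, "offset": [dx, dy, dz], "rot": [ax, ay, az]}, ...]. A call has exactly 5 rows; each row shifts and turns the commanded pose from where the row before left it, along the tool's axes as they then stand; what a row does not reach is not made up. A row lasts 1/8 s, in which the tool goes at most 62.5 mm and 10.7 degrees, less where a joint would pass 70% of its speed; a pose out of reach is approached as far as the arm can. A call is refused whole if a number of a shift passes 62.5 or a number of a turn 10.7, either way. A call with a gripper value outside its range is refused whole. The fingers move at their own pace and stop on an object; the grip force is fixed at half the most. Time passes only in rows, so rows that do not move let the fingers close, or fill a call up. It gives the time, the measured TCP pose, the force, the opening and the grip force at its end, in the units of the state.
- ctrl.get_obs(): the state, without advancing time (a new reading comes with each control period).
- ctrl.camera(name): name is "side" or "top" or "wrist"; returns (picture, depth): 384x512x3 uint8, red, green, blue; 384x512 float32, m along the optical axis (not along the pixel's ray), 0 where there is no reading.
- ctrl.camera_params(name): a dict with "K" (3x3 intrinsics, pixels), "cam_to_world" (4x4, takes a point from camera to world coordinates); the wrist camera has in their place "mount" (4x4, takes a point from camera to tool coordinates, whose origin is the TCP and whose axes are the flange's). Camera axes: x right, y down, z forward; pixel columns grow to the right and rows downward; lengths in m; the calibration is good to about 2 mm. A picture is of the moment at which its call begins: read the wrist's pose just before it. camera_params takes no time and is no camera call.
- ctrl.hand_in(): hands the job in; it is judged then, once.
Trained networks look in the newest picture that a camera, given by its name, has taken for a name from the list of things; names that differ only in an ending like _2 or _b are one class to them, and where a whole thing is asked for, a point or a joint stands for the part that bears it (a point fixed in the world has none). Each returns a list of dicts, best first, with "score" (0 to 1); they miss things now and then, are a little off and sometimes report something else, mostly with a low value. They report only what shows in the picture. A call takes as long as a camera call.
- ctrl.outline_of(camera, target): "region" (384x512 bool, what is visible of it) and "position" ([column, row] in pixels, amid what is visible of it).
The state is a dict: "time_s": time; "q": joint angles; "dq": joint speeds; "joint_efforts": joint torques, N m; "eef_pos": TCP position; "eef_rot": TCP orientation; "wrist_force": force on the tool from outside, world axes, zero at the start; "torque": the same for the moment, N m; "opening": opening from 0.0 (shut) to 1.0 (fully open); "grasp_force": force on a finger pad.
Only numpy, scipy, OpenCV 4.12 (cv2) and the standard library are available. Lean on these libraries where they do the work, as an engineer would, in place of code of your own. Each camera call takes 0.05 s, during which the arm holds its last target. There are 200 camera calls.

## Working session

There is one attempt and no reset: what is moved stays moved. The work goes in short steps, Python scripts to look and compute and a tool call to move; the robot and the scene stay as the last step left them, time stands still between calls to the robot, and variables do not carry over. Pictures are saved under pics/ and viewed, at most 10 in all, crops included, and the job is handed in when it is done.

Besides the shell and the picture viewer there is one more tool, called by a JSON object that holds its "fn" and its "kwargs". apply_moves: Moves the arm, as the interface text tells. Its arguments: {"type":"object","properties":{"moves":{"type":"array"}},"required":["moves"]}

```bash
mkdir -p pics; ls
cat > h.py <<'E'
import numpy as np, cv2
from bench import ctrl
from scipy.spatial.transform import Rotation as R
def T():
    o=ctrl.get_obs(); M=np.eye(4); q=np.array(o['eef_rot']); M[:3,:3]=R.from_quat(np.r_[q[1:],q[0]]).as_matrix(); M[:3,3]=o['eef_pos']; return M
def cam(n):
    M=T(); rgb,d=ctrl.camera(n); p=ctrl.camera_params(n)
    C=np.array(p['cam_to_world']) if 'cam_to_world' in p else M@np.array(p['mount'])
    return rgb,d,np.array(p['K']),C
def cloud(d,K,C):
    v,u=np.indices(d.shape); P=np.stack([(u-K[0,2])/K[0,0]*d,(v-K[1,2])/K[1,1]*d,d],-1)
    W=P@C[:3,:3].T+C[:3,3]; W[d<=0]=np.nan; return W
def proj(p,K,C):
    c=(np.asarray(p)-C[:3,3])@C[:3,:3]; return (K@(c/c[2]))[:2]
E
python3 - <<'E'
from h import *
ims=[]
for n in ['top','side']:
    rgb,d,K,C=cam(n); ims.append(rgb); W=cloud(d,K,C)
    for t in ['foil_puck','kf_blank','centring_ring','press','lever_bar','catch_tab','vial','stirrer_post','ram_pad','press_seat']:
        try:
            for r in ctrl.outline_of(n,t)[:2]:
                w=W[r['region']]; print(n,t,round(r['score'],2),np.round(r['position']),r['region'].sum(),np.round(np.nanmedian(w,0),3), np.round(np.nanmax(w[:,2]),3))
        except Exception as e: print(t,e)
    cv2.imwrite(f'pics/{n}0.png',rgb[...,::-1])
M=T();print(M, ctrl.get_obs()['time_s'],ctrl.pinch_z)
print(ctrl.camera_params('wrist')['mount'])
E
```

```text
pics
top foil_puck 0.68 [346. 210.] 2763 [ 0.473 -0.35   0.038] 0.157
top foil_puck 0.62 [175. 203.] 87 [0.504 0.143 0.009] 0.014
top kf_blank 0.46 [140. 233.] 146 [0.423 0.248 0.006] 0.015
top centring_ring 0.49 [166. 225.] 11 [0.442 0.17  0.006] 0.014
top press 0.73 [348. 210.] 2789 [ 0.473 -0.351  0.037] 0.157
top press 0.31 [377. 183.] 152 [ 0.527 -0.414  0.15 ] 0.157
top lever_bar 0.59 [378. 183.] 193 [ 0.527 -0.416  0.149] 0.157
top catch_tab 0.78 [341. 182.] 160 [ 0.549 -0.341  0.098] 0.121
stirrer_post it knows: catch, catch_tab, centring_ring, foil_puck, kf_blank, lever, lever_bar, press, press_seat, ram_pad, vial
top press_seat 0.92 [347. 207.] 2839 [ 0.475 -0.352  0.036] 0.157
top press_seat 0.48 [146. 169.] 81 [0.595 0.229 0.043] 0.057
side press 0.9 [308. 283.] 1853 [ 0.485 -0.381  0.026] 0.309
side press 0.46 [314. 252.] 172 [ 0.547 -0.343  0.096] 0.119
side catch_tab 0.69 [312. 252.] 107 [ 0.549 -0.342  0.099] 0.119
stirrer_post it knows: catch, catch_tab, centring_ring, foil_puck, kf_blank, lever, lever_bar, press, press_seat, ram_pad, vial
side press_seat 0.84 [306. 283.] 1853 [ 0.484 -0.381  0.029] 0.309
[[ 9.09043791e-01  4.16700595e-01 -7.48840937e-06  2.39614592e-01]
 [ 4.16700595e-01 -9.09043791e-01 -2.12280478e-05 -5.22721493e-01]
 [-1.56530322e-05  1.61768004e-05 -1.00000000e+00  2.31296797e-01]
 [ 0.00000000e+00  0.00000000e+00  0.00000000e+00  1.00000000e+00]] 1.0 0.0187
[[ 6.92575757e-04 -9.60267382e-01 -2.79080769e-01  7.18172204e-02]
 [ 9.99999654e-01  7.93586473e-04 -2.48959065e-04 -3.22107990e-04]
 [ 4.60541992e-04 -2.79080500e-01  9.60267599e-01 -1.43314831e-01]
 [ 0.00000000e+00  0.00000000e+00  0.00000000e+00  1.00000000e+00]]
```

Run:
```python
from h import *
a=cv2.imread('pics/top0.png')[130:280,90:440]
cv2.imwrite('pics/v1.png',cv2.resize(a,None,fx=2.28,fy=2.28,interpolation=cv2.INTER_CUBIC))
b=cv2.imread('pics/side0.png');cv2.imwrite('pics/v2.png',b)
```

```text
(no output)
```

View pics/v1.png

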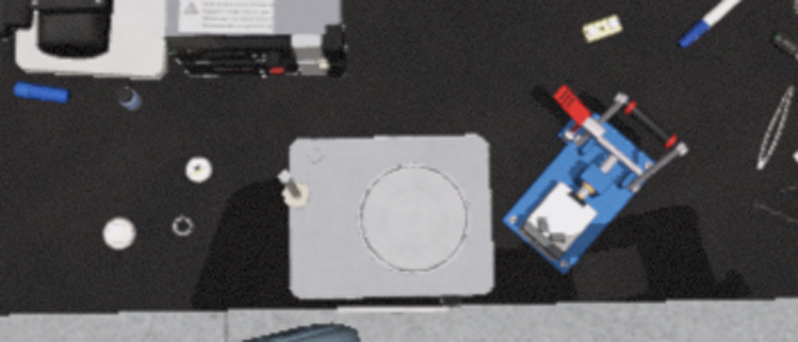

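View pics/v2.png

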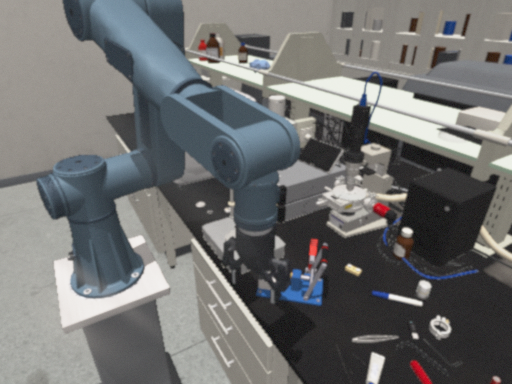

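Run:
```python
from h import *
rgb,d,K,C=cam('top'); W=cloud(d,K,C); hsv=cv2.cvtColor(rgb,cv2.COLOR_RGB2HSV)
reg=(W[...,0]>.35)&(W[...,0]<.65)&(W[...,1]<-.2)&(W[...,1]>-.5)
blue=reg&(hsv[...,0]>95)&(hsv[...,0]<125)&(hsv[...,1]>110)&(abs(W[...,2]-.01)<.008)
P=W[blue]; r=cv2.minAreaRect((P[:,:2]*1000).astype(np.float32)); print('base',r,len(P))
print(cv2.boxPoints(r))
s=reg&(abs(W[...,2]-.046)<.006)&(hsv[...,1]<60); P=W[s]; print('seat',cv2.minAreaRect((P[:,:2]*1000).astype(np.float32)),np.median(P,0),len(P))
c=[x for x in ctrl.outline_of('top','catch_tab')][:1]
for x in c: P=W[x['region']]; i=np.argsort(-P[:,2])[:15]; print('tab top',P[i].mean(0))
P=W[ctrl.outline_of('top','lever_bar')[0]['region']]; P=P[P[:,2]>.12]; print('bar',P.mean(0),np.linalg.svd(P-P.mean(0))[2][0])
m=(W[...,2]>.1)&(W[...,1]>-.05)&(W[...,1]<.12)&(W[...,0]>.35)&(W[...,0]<.65);P=W[m];print('post',len(P),np.round(P,3)[:12])
m=(W[...,2]>.04)&(W[...,2]<.08)&(W[...,1]>-.25)&(W[...,1]<.12)&(W[...,0]>.3)&(W[...,0]<.65);P=W[m];print('stir',np.percentile(P,[1,99],axis=0))
for t in ['foil_puck','kf_blank','centring_ring']:
  for o in ctrl.outline_of('top',t)[:3]:
    P=W[o['region']]; 
    if o['region'].sum()<300: P=P[P[:,2]>.004]; print(t,o['score'],(P.min(0)+P.max(0))/2)
```

```text
base ((468.4819641113281, -350.1385192871094), (125.15513610839844, 196.80441284179688), 49.18968963623047) 1076
[[ 353.10553 -333.19064]
 [ 502.06238 -461.8135 ]
 [ 583.8584  -367.0864 ]
 [ 434.90155 -238.46353]]
seat ((465.48260498046875, -306.7770690917969), (214.23023986816406, 162.50222778320312), 68.72930908203125) [ 0.43156897 -0.32385935  0.04668886] 436
tab top [0.42156678 0.24949159 0.01121815]
bar [ 0.52614612 -0.41320763  0.1490637 ] [-0.67803691 -0.7349435   0.01113546]
post 977 [[ 0.65   0.095  0.172]
 [ 0.65   0.044  0.168]
 [ 0.649  0.041  0.17 ]
 [ 0.65   0.025  0.166]
 [ 0.649  0.006  0.167]
 [ 0.649  0.003  0.166]
 [ 0.649 -0.002  0.167]
 [ 0.65  -0.005  0.165]
 [ 0.649 -0.007  0.165]
 [ 0.649 -0.01   0.166]
 [ 0.65  -0.015  0.162]
 [ 0.649 -0.021  0.166]]
stir [[ 0.33494222 -0.2278096   0.04806659]
 [ 0.62952645  0.0791967   0.07141677]]
foil_puck 0.59 [0.59635664 0.23079673 0.03450765]
kf_blank 0.63 [0.42331584 0.24819386 0.00914215]
centring_ring 0.38 [0.43202458 0.17086639 0.00751938]
```

```bash
cat >> h.py <<'E'
def plan(way, yaw, M=None):
    """way: list of (x,y,z,n rows); tool down; yaw of tool x; turn spread over all rows. prints rows"""
    M=T() if M is None else M; n=sum(w[3] for w in way); Rt=R.from_euler('z',yaw)*R.from_euler('x',np.pi)
    rv=(R.from_matrix(M[:3,:3]).inv()*Rt).as_rotvec(degrees=True)/n
    M=M.copy(); rv=np.round(rv,1)
    for x,y,z,k in way:
        for i in range(k,0,-1):
            o=np.round(M[:3,:3].T@((np.array([x,y,z])-M[:3,3])/i),1)
            M[:3,3]+=M[:3,:3]@o; M[:3,:3]=M[:3,:3]@R.from_rotvec(rv,degrees=True).as_matrix()
            print(o.tolist() if False else (np.round(o*1000)).tolist(), rv.tolist())
E
sed -i 's/np.round(M\[:3,:3\].T@((np.array(\[x,y,z\])-M\[:3,3\])\/i),1)/np.round(M[:3,:3].T@((np.array([x,y,z])-M[:3,3])\/i),3)/; s/o.tolist() if False else //' h.py
python3 -c "
from h import *
plan([(.47,-.345,.30,10)],-.72)"
```

```text
[28.0, -7.0, -7.0] [0.0, -0.0, 6.6]
[27.0, -10.0, -7.0] [0.0, -0.0, 6.6]
[26.0, -13.0, -7.0] [0.0, -0.0, 6.6]
[25.0, -16.0, -7.0] [0.0, -0.0, 6.6]
[23.0, -18.0, -7.0] [0.0, -0.0, 6.6]
[20.0, -21.0, -7.0] [0.0, -0.0, 6.6]
[18.0, -23.0, -7.0] [0.0, -0.0, 6.6]
[15.0, -25.0, -7.0] [0.0, -0.0, 6.6]
[12.0, -26.0, -6.0] [0.0, -0.0, 6.6]
[9.0, -28.0, -7.0] [0.0, -0.0, 6.6]
```

{"fn": "apply_moves", "kwargs": {"moves": [{"jaw": 1,"offset": [28,-7,-7],"rot": [0,0,6.6]},{"jaw": 1,"offset": [27,-10,-7],"rot": [0,0,6.6]},{"jaw": 1,"offset": [26,-13,-7],"rot": [0,0,6.6]},{"jaw": 1,"offset": [25,-16,-7],"rot": [0,0,6.6]},{"jaw": 1,"offset": [23,-18,-7],"rot": [0,0,6.6]}]}}

```text
time_s: 1.92
eef_pos: [0.3554, -0.433, 0.2666]
eef_rot: [0.0, 0.997, -0.075, 0.0]
wrist_force: [0.5, -1.0, 0.5]
opening: 1.004
grasp_force: 0.0
```

{"fn": "apply_moves", "kwargs": {"moves": [{"jaw": 1,"offset": [20,-21,-7],"rot": [0,0,6.6]},{"jaw": 1,"offset": [18,-23,-7],"rot": [0,0,6.6]},{"jaw": 1,"offset": [15,-25,-7],"rot": [0,0,6.6]},{"jaw": 1,"offset": [12,-26,-6],"rot": [0,0,6.6]},{"jaw": 1,"offset": [9,-28,-7],"rot": [0,0,6.6]}]}}

```text
time_s: 2.55
eef_pos: [0.4709, -0.3447, 0.3005]
eef_rot: [0.0, 0.935, -0.355, -0.0]
wrist_force: [0.3, -1.0, 0.2]
opening: 1.002
grasp_force: 0.0
```

Run:
```python
from h import *
print(T(),ctrl.get_obs()['dq'])
rgb,d,K,C=cam('wrist'); print(K); W=cloud(d,K,C); np.savez('w1.npz',rgb=rgb,d=d,K=K,C=C)
hsv=cv2.cvtColor(rgb,cv2.COLOR_RGB2HSV)
blue=(hsv[...,0]>95)&(hsv[...,0]<125)&(hsv[...,1]>130)&(abs(W[...,2]-.01)<.004)
P=W[blue]; r=cv2.minAreaRect((P[:,:2]*1000).astype(np.float32)); print('base',r,len(P));print(cv2.boxPoints(r))
for t in ['catch_tab','lever_bar','ram_pad','press_seat']:
    for o in ctrl.outline_of('wrist',t)[:1]:
        P=W[o['region']]; print(t,o['score'],o['position'],np.nanmedian(P,0),np.nanmin(P,0),np.nanmax(P,0))
cv2.imwrite('pics/v3.png',rgb[...,::-1])
```

```text
[[ 7.47853139e-01 -6.63864203e-01 -5.42006610e-05  4.70946837e-01]
 [-6.63864204e-01 -7.47853140e-01 -8.88757340e-07 -3.44689719e-01]
 [-3.99441204e-05  3.66465387e-05 -9.99999999e-01  3.00475658e-01]
 [ 0.00000000e+00  0.00000000e+00  0.00000000e+00  1.00000000e+00]] [ 4.12505262e-01  1.06692465e-01 -2.33092809e-01 -1.10823986e-03
  1.26564556e-01  1.32643753e+00]
[[331.94963498   0.         256.31574727]
 [  0.         331.94963498 197.03270695]
 [  0.           0.           1.        ]]
base ((459.86016845703125, -349.60052490234375), (107.9681396484375, 179.37876892089844), 48.2621955871582) 5195
[[ 356.9956  -330.1751 ]
 [ 490.8479  -449.59167]
 [ 562.72473 -369.02594]
 [ 428.87244 -249.60938]]
catch_tab 0.82 [193.7, 112.0] [ 0.55608733 -0.33533131  0.10131592] [ 0.52189764 -0.37146388 -0.0019648 ] [ 0.60449936 -0.27728035  0.11919567]
lever_bar 0.85 [275.0, 78.8] [ 0.52808643 -0.41277292  0.14962391] [ 4.87195657e-01 -4.52591911e-01 -3.42019613e-04] [ 0.5723714  -0.38024647  0.15344299]
ram_pad 0.61 [263.7, 177.6] [ 0.45117565 -0.34114727  0.05794493] [ 0.44109292 -0.35121074  0.04654449] [ 0.46042433 -0.33123236  0.06023037]
press_seat 0.82 [262.0, 135.6] [ 0.48572826 -0.35982682  0.04705464] [ 0.35579478 -0.47520954 -0.00137126] [ 0.58638804 -0.25128159  0.15344299]
```

View pics/v3.png

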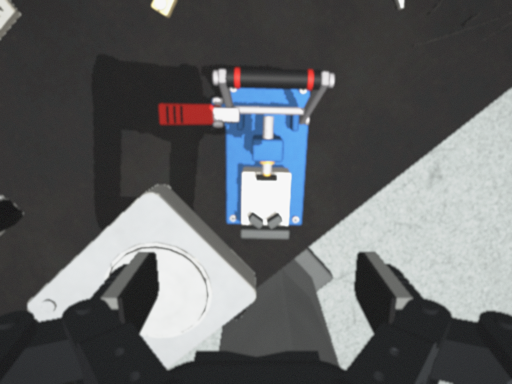

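```bash
python3 -c "
from h import *
plan([(.47,-.24,.38,4),(.49,.05,.38,6),(.504,.143,.2,5)],-.7285)"
```

```text
[-17.0, -20.0, -20.0] [0.0, 0.0, 0.0]
[-18.0, -20.0, -20.0] [0.0, 0.0, 0.0]
[-17.0, -20.0, -20.0] [0.0, 0.0, 0.0]
[-18.0, -19.0, -20.0] [0.0, 0.0, 0.0]
[-29.0, -39.0, -0.0] [0.0, 0.0, 0.0]
[-29.0, -38.0, -0.0] [0.0, 0.0, 0.0]
[-29.0, -39.0, -0.0] [0.0, 0.0, 0.0]
[-30.0, -38.0, -0.0] [0.0, 0.0, 0.0]
[-29.0, -39.0, -0.0] [0.0, 0.0, 0.0]
[-30.0, -38.0, -0.0] [0.0, 0.0, 0.0]
[-10.0, -16.0, 36.0] [0.0, 0.0, 0.0]
[-10.0, -16.0, 36.0] [0.0, 0.0, 0.0]
[-10.0, -16.0, 36.0] [0.0, 0.0, 0.0]
[-10.0, -16.0, 36.0] [0.0, 0.0, 0.0]
[-11.0, -16.0, 36.0] [0.0, 0.0, 0.0]
```

{"fn": "apply_moves", "kwargs": {"moves": [{"jaw": 1,"offset": [-17,-20,-20],"rot": [0,0,0]},{"jaw": 1,"offset": [-18,-20,-20],"rot": [0,0,0]},{"jaw": 1,"offset": [-17,-20,-20],"rot": [0,0,0]},{"jaw": 1,"offset": [-18,-20,-20],"rot": [0,0,0]},{"jaw": 1,"offset": [-29,-39,0],"rot": [0,0,0]}]}}

```text
time_s: 3.42
eef_pos: [0.4747, -0.1909, 0.3824]
eef_rot: [0.001, 0.935, -0.354, 0.002]
wrist_force: [1.0, 0.7, -0.8]
opening: 0.994
grasp_force: 0.0
```

{"fn": "apply_moves", "kwargs": {"moves": [{"jaw": 1,"offset": [-29,-39,0],"rot": [0,0,0]},{"jaw": 1,"offset": [-29,-39,0],"rot": [0,0,0]},{"jaw": 1,"offset": [-30,-38,0],"rot": [0,0,0]},{"jaw": 1,"offset": [-29,-39,0],"rot": [0,0,0]},{"jaw": 1,"offset": [-30,-38,0],"rot": [0,0,0]}]}}

```text
time_s: 4.05
eef_pos: [0.4916, 0.0528, 0.3807]
eef_rot: [0.0, 0.935, -0.353, 0.0]
wrist_force: [1.2, 0.4, -0.3]
opening: 1.001
grasp_force: 0.0
```

{"fn": "apply_moves", "kwargs": {"moves": [{"jaw": 1,"offset": [-25,-40,0],"rot": [0,0,0]},{"jaw": 1,"offset": [-26,-40,0],"rot": [0,0,0]},{"jaw": 0.7,"offset": [0,0,0],"rot": [0,0,0]},{"jaw": 0.7,"offset": [0,0,0],"rot": [0,0,0]},{"jaw": 0.7,"offset": [0,0,0],"rot": [0,0,0]}]}}

```text
time_s: 4.68
eef_pos: [0.5065, 0.144, 0.3804]
eef_rot: [0.0, 0.935, -0.354, 0.0]
wrist_force: [0.0, -0.7, -0.5]
opening: 0.7
grasp_force: 0.0
```

Run:
```python
from h import *
print(np.round(T(),3))
rgb,d,K,C=cam('wrist'); W=cloud(d,K,C)
for t in ['foil_puck','kf_blank','centring_ring']:
    for o in ctrl.outline_of('wrist',t)[:2]:
        P=W[o['region']]; P=P[P[:,2]>.004]; print(t,o['score'],np.round(o['position']),o['region'].sum(),np.round((np.nanmin(P,0)+np.nanmax(P,0))/2,4),np.round(np.nanmax(P,0)-np.nanmin(P,0),3))
m=(W[...,2]>.1)&(W[...,2]<.3)&(d>.15); print('tall',m.sum(),np.nanpercentile(W[m],[5,50,95],axis=0))
cv2.imwrite('pics/v4.png',rgb[...,::-1])
r2,d2,K2,C2=cam('top')
for px in [(215,208),(220,215)]:
    for z in (.065,.29):
        ray=C2[:3,:3]@np.linalg.inv(K2)@np.array([*px,1]); print(px,z,np.round(C2[:3,3]+ray*(z-C2[2,3])/ray[2],3))
```

```text
[[ 0.749 -0.662  0.     0.506]
 [-0.662 -0.749 -0.     0.144]
 [ 0.     0.    -1.     0.38 ]
 [ 0.     0.     0.     1.   ]]
foil_puck 0.52 [255. 148.] 345 [0.5048 0.1452 0.0098] [0.03  0.03  0.008]
kf_blank 0.97 [242. 229.] 431 [0.4236 0.2495 0.0071] [0.039 0.038 0.006]
centring_ring 0.59 [278. 195.] 199 [0.4309 0.1659 0.0076] [0.029 0.029 0.007]
tall 37168 [[0.4616986  0.03532692 0.11459505]
 [0.65380614 0.27299067 0.16445597]
 [0.76745742 0.38488949 0.25426656]]
(215, 208) 0.065 [0.483 0.024 0.065]
(215, 208) 0.29 [0.454 0.006 0.29 ]
(220, 215) 0.065 [0.462 0.01  0.065]
(220, 215) 0.29 [ 0.437 -0.006  0.29 ]
```

View pics/v4.png

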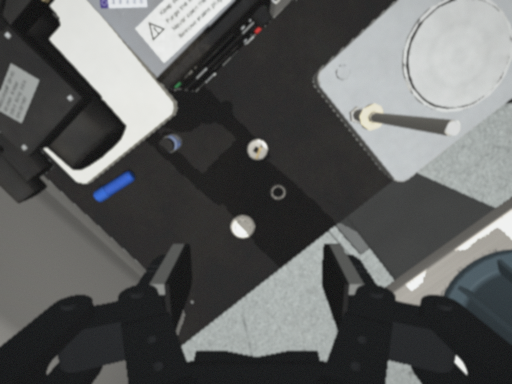

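{"fn": "apply_moves", "kwargs": {"moves": [{"jaw": 0.65,"offset": [-2,0,50],"rot": [0,0,0]},{"jaw": 0.65,"offset": [0,0,60],"rot": [0,0,0]},{"jaw": 0.65,"offset": [0,0,60],"rot": [0,0,0]},{"jaw": 0.65,"offset": [0,0,60],"rot": [0,0,0]},{"jaw": 0.65,"offset": [0,0,60],"rot": [0,0,0]}]}}

```text
time_s: 5.55
eef_pos: [0.5052, 0.1462, 0.0888]
eef_rot: [-0.0, 0.935, -0.353, 0.001]
wrist_force: [1.1, 0.3, -1.4]
opening: 0.653
grasp_force: 0.0
```

Run:
```python
from h import *
print(np.round(T(),4))
rgb,d,K,C=cam('wrist'); W=cloud(d,K,C)
for t in ['foil_puck']:
    for o in ctrl.outline_of('wrist',t)[:2]:
        P=W[o['region']]; P=P[P[:,2]>.004]; c=(np.nanmin(P,0)+np.nanmax(P,0))/2; print(t,o['score'],np.round(o['position']),o['region'].sum(),np.round(c,4),np.round(np.nanmax(P,0)-np.nanmin(P,0),3)); M=T(); print(M[:3,:3].T@(c-M[:3,3]))
cv2.imwrite('pics/v5.png',rgb[...,::-1])
```

```text
[[ 7.501e-01 -6.613e-01  1.200e-03  5.052e-01]
 [-6.614e-01 -7.501e-01  0.000e+00  1.462e-01]
 [ 8.000e-04 -8.000e-04 -1.000e+00  8.880e-02]
 [ 0.000e+00  0.000e+00  0.000e+00  1.000e+00]]
foil_puck 0.57 [258. 201.] 1504 [0.505  0.1446 0.0088] [0.031 0.03  0.009]
[ 0.00589782 -0.00370978  0.07486413]
```

View pics/v5.png

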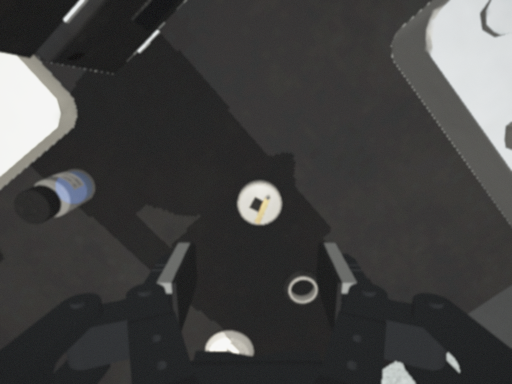

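Run:
```python
from h import *
o=ctrl.get_obs();print(o['time_s'],np.round(T(),4),o['dq'])
```

```text
5.65 [[ 7.499e-01 -6.614e-01 -1.380e-02  4.992e-01]
 [-6.615e-01 -7.500e-01 -8.000e-04  1.458e-01]
 [-9.800e-03  9.800e-03 -9.999e-01  8.380e-02]
 [ 0.000e+00  0.000e+00  0.000e+00  1.000e+00]] [ 0.00456022 -0.09308833 -0.08935801  0.00230333  0.09901936 -0.00133684]
```

{"fn": "apply_moves", "kwargs": {"moves": [{"jaw": 0.65,"offset": [0,0,20],"rot": [0,0,0]},{"jaw": 0.65,"offset": [0,0,25],"rot": [0,0,0]},{"jaw": 0.65,"offset": [0,0,15],"rot": [0,0,0]},{"jaw": 0.65,"offset": [0,0,8],"rot": [0,0,0]},{"jaw": 0.65,"offset": [0,0,0],"rot": [0,0,0]}]}}

```text
time_s: 6.28
eef_pos: [0.5053, 0.1465, 0.0228]
eef_rot: [-0.0, 0.936, -0.353, 0.0]
wrist_force: [-0.5, -0.5, 0.2]
opening: 0.653
grasp_force: 0.0
```

Run:
```python
from h import *
o=ctrl.get_obs();M=T();print(o['time_s'],np.round(M,4)); print(M[:3,:3].T@(np.array([.505,.145,.001])-M[:3,3]))
```

```text
6.275 [[ 7.504e-01 -6.610e-01  2.000e-04  5.053e-01]
 [-6.610e-01 -7.504e-01  0.000e+00  1.465e-01]
 [ 2.000e-04 -2.000e-04 -1.000e+00  2.280e-02]
 [ 0.000e+00  0.000e+00  0.000e+00  1.000e+00]]
[0.00072812 0.00133941 0.02175634]
```

{"fn": "apply_moves", "kwargs": {"moves": [{"jaw": 0.65,"offset": [0,1,12],"rot": [0,0,0]},{"jaw": 0.65,"offset": [0,0,8],"rot": [0,0,0]},{"jaw": 0.65,"offset": [0,0,1],"rot": [0,0,0]},{"jaw": 0.2,"offset": [0,0,0],"rot": [0,0,0]},{"jaw": 0.1,"offset": [0,0,0],"rot": [0,0,0]}]}}

```text
time_s: 6.9
eef_pos: [0.5048, 0.1458, 0.0019]
eef_rot: [-0.0, 0.936, -0.353, 0.0]
wrist_force: [0.6, 0.4, 1.2]
opening: 0.325
grasp_force: 59.1
```

{"fn": "apply_moves", "kwargs": {"moves": [{"jaw": 0.1,"offset": [0,0,0],"rot": [0,0,0]},{"jaw": 0.1,"offset": [0,0,0],"rot": [0,0,0]},{"jaw": 0.1,"offset": [0,0,0],"rot": [0,0,0]},{"jaw": 0.1,"offset": [0,0,0],"rot": [0,0,0]},{"jaw": 0.1,"offset": [0,0,-5],"rot": [0,0,0]}]}}

```text
time_s: 7.52
eef_pos: [0.5039, 0.1457, 0.0061]
eef_rot: [0.0, 0.936, -0.353, -0.0]
wrist_force: [-0.0, -0.2, -1.1]
opening: 0.322
grasp_force: 59.1
```

{"fn": "apply_moves", "kwargs": {"moves": [{"jaw": 0.1,"offset": [0,0,-30],"rot": [0,0,0]},{"jaw": 0.1,"offset": [0,0,-55],"rot": [0,0,0]},{"jaw": 0.1,"offset": [0,0,-60],"rot": [0,0,0]},{"jaw": 0.1,"offset": [0,0,-60],"rot": [0,0,0]},{"jaw": 0.1,"offset": [0,0,-60],"rot": [0,0,0]}]}}

```text
time_s: 8.15
eef_pos: [0.5038, 0.1457, 0.2733]
eef_rot: [0.0, 0.936, -0.353, -0.0]
wrist_force: [1.0, -0.1, -0.8]
opening: 0.322
grasp_force: 59.2
```

{"fn": "apply_moves", "kwargs": {"moves": [{"jaw": 0.1,"offset": [0,0,-60],"rot": [0,0,0]},{"jaw": 0.1,"offset": [0,0,-60],"rot": [0,0,0]},{"jaw": 0.1,"offset": [0,0,-10],"rot": [0,0,0]},{"jaw": 0.1,"offset": [0,0,0],"rot": [0,0,0]},{"jaw": 0.1,"offset": [0,0,0],"rot": [0,0,0]}]}}

```text
time_s: 8.78
eef_pos: [0.5036, 0.1457, 0.3989]
eef_rot: [0.001, 0.936, -0.353, -0.002]
wrist_force: [-0.2, 0.0, -0.0]
opening: 0.322
grasp_force: 59.2
```

Run:
```python
from h import *
M=T();print(np.round(M,4))
rgb,d,K,C=cam('wrist'); W=cloud(d,K,C)
cv2.imwrite('pics/v6.png',rgb[...,::-1])
for o in ctrl.outline_of('wrist','foil_puck')[:2]:
    P=(W[o['region']]-M[:3,3])@M[:3,:3]; print(o['score'],o['position'],o['region'].sum(),np.round(np.nanpercentile(P,[3,50,97],axis=0),4))
plan([(.47,-.14,.39,6),(.4289,-.3217,.39,4)],-.7285)
```

```text
[[ 7.504e-01 -6.610e-01 -3.900e-03  5.036e-01]
 [-6.610e-01 -7.504e-01 -2.000e-04  1.457e-01]
 [-2.800e-03  2.700e-03 -1.000e+00  3.989e-01]
 [ 0.000e+00  0.000e+00  0.000e+00  1.000e+00]]
[27.0, 39.0, 2.0] [0.0, 0.0, 0.0]
[27.0, 40.0, 1.0] [0.0, 0.0, 0.0]
[27.0, 39.0, 2.0] [0.0, 0.0, 0.0]
[28.0, 40.0, 1.0] [0.0, 0.0, 0.0]
[27.0, 39.0, 2.0] [0.0, 0.0, 0.0]
[28.0, 40.0, 1.0] [0.0, 0.0, 0.0]
[22.0, 41.0, 0.0] [0.0, 0.0, 0.0]
[22.0, 41.0, 0.0] [0.0, 0.0, 0.0]
[22.0, 41.0, 0.0] [0.0, 0.0, 0.0]
[23.0, 40.0, 0.0] [0.0, 0.0, 0.0]
```

View pics/v6.png

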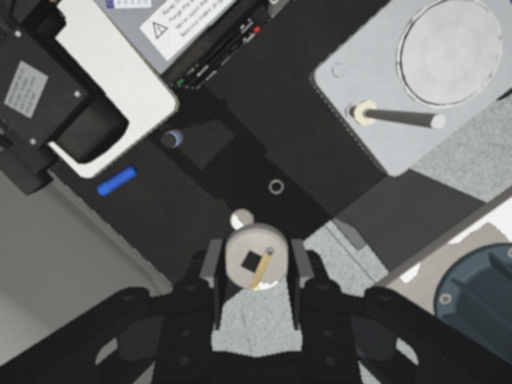

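{"fn": "apply_moves", "kwargs": {"moves": [{"jaw": 0.1,"offset": [27,39,1],"rot": [0,0,0]},{"jaw": 0.1,"offset": [27,40,1],"rot": [0,0,0]},{"jaw": 0.1,"offset": [27,39,1],"rot": [0,0,0]},{"jaw": 0.1,"offset": [28,40,1],"rot": [0,0,0]},{"jaw": 0.1,"offset": [27,39,1],"rot": [0,0,0]}]}}

```text
time_s: 9.5
eef_pos: [0.4755, -0.0933, 0.395]
eef_rot: [-0.0, 0.936, -0.353, -0.001]
wrist_force: [1.4, 0.5, 0.4]
opening: 0.324
grasp_force: 59.2
```

{"fn": "apply_moves", "kwargs": {"moves": [{"jaw": 0.1,"offset": [28,40,1],"rot": [0,0,0]},{"jaw": 0.1,"offset": [22,41,0],"rot": [0,0,0]},{"jaw": 0.1,"offset": [22,41,0],"rot": [0,0,0]},{"jaw": 0.1,"offset": [22,41,0],"rot": [0,0,0]},{"jaw": 0.1,"offset": [23,40,0],"rot": [0,0,0]}]}}

```text
time_s: 10.12
eef_pos: [0.429, -0.3228, 0.3939]
eef_rot: [-0.001, 0.935, -0.353, -0.001]
wrist_force: [-0.4, -0.0, -0.4]
opening: 0.322
grasp_force: 59.2
```

{"fn": "apply_moves", "kwargs": {"moves": [{"jaw": 0.1,"offset": [0,0,50],"rot": [0,0,0]},{"jaw": 0.1,"offset": [0,0,60],"rot": [0,0,0]},{"jaw": 0.1,"offset": [0,0,30],"rot": [0,0,0]},{"jaw": 0.1,"offset": [0,0,0],"rot": [0,0,0]},{"jaw": 0.1,"offset": [0,0,0],"rot": [0,0,0]}]}}

```text
time_s: 10.75
eef_pos: [0.4303, -0.3221, 0.2564]
eef_rot: [0.0, 0.936, -0.353, 0.001]
wrist_force: [0.2, 0.2, 0.1]
opening: 0.324
grasp_force: 59.2
```

Run:
```python
from h import *
M=T();print(np.round(M,4))
rgb,d,K,C=cam('wrist'); W=cloud(d,K,C); np.savez('w2.npz',rgb=rgb,d=d,K=K,C=C)
P=(W-M[:3,3])@M[:3,:3]
m=np.zeros(d.shape,bool); m[215:295,215:300]=True; m&=(P[...,2]<.02)&(P[...,2]>-.02); m&=abs(P[...,1])<.013
q=P[m]; print('puck tool',np.percentile(q,[2,50,98],axis=0).round(4))
hsv=cv2.cvtColor(rgb,cv2.COLOR_RGB2HSV)
blue=(hsv[...,0]>95)&(hsv[...,0]<125)&(hsv[...,1]>130)&(abs(W[...,2]-.01)<.004)
X=W[blue]; r=cv2.minAreaRect((X[:,:2]*1000).astype(np.float32)); print('base',r,len(X));print(cv2.boxPoints(r))
for t in ['catch_tab','lever_bar','ram_pad']:
    for o in ctrl.outline_of('wrist',t)[:1]:
        X=W[o['region']]; print(t,o['score'],o['position'],np.nanmedian(X,0),np.nanmin(X,0),np.nanmax(X,0))
cv2.imwrite('pics/v7.png',rgb[...,::-1])
```

```text
[[ 7.504e-01 -6.609e-01  9.000e-04  4.303e-01]
 [-6.609e-01 -7.504e-01 -1.000e-03 -3.221e-01]
 [ 1.300e-03  2.000e-04 -1.000e+00  2.564e-01]
 [ 0.000e+00  0.000e+00  0.000e+00  1.000e+00]]
puck tool [[-0.0117 -0.0123 -0.0142]
 [ 0.0036  0.0001 -0.008 ]
 [ 0.0162  0.0129 -0.0012]]
base ((464.9604187011719, -351.577880859375), (110.9277114868164, 189.69650268554688), 47.47407150268555) 7740
[[ 357.5706  -328.343  ]
 [ 497.37155 -456.56332]
 [ 572.3502  -374.81277]
 [ 432.5493  -246.59244]]
catch_tab 0.59 [169.8, 62.1] [ 0.55499593 -0.33612448  0.10169515] [ 0.52150906 -0.37126821 -0.0010025 ] [ 0.61254355 -0.30744065  0.11903764]
lever_bar 0.7 [267.8, 10.3] [ 0.52518737 -0.41265248  0.14948854] [ 0.49586547 -0.4618409  -0.00168071] [ 0.57878447 -0.3795699   0.15339358]
ram_pad 0.44 [257.4, 144.5] [ 0.45097453 -0.34162819  0.05795459] [ 0.43964571 -0.35184217  0.0457157 ] [ 0.46051909 -0.33020286  0.06000477]
```

View pics/v7.png

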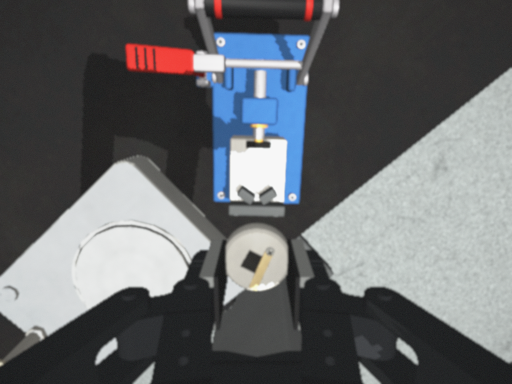

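{"fn": "apply_moves", "kwargs": {"moves": [{"jaw": 0.1,"offset": [-4,-1,40],"rot": [0,0,0.7]},{"jaw": 0.1,"offset": [0,0,50],"rot": [0,0,0]},{"jaw": 0.1,"offset": [0,0,50],"rot": [0,0,0]},{"jaw": 0.1,"offset": [0,0,30],"rot": [0,0,0]},{"jaw": 0.1,"offset": [0,0,10],"rot": [0,0,0]}]}}

```text
time_s: 11.58
eef_pos: [0.427, -0.3177, 0.0741]
eef_rot: [-0.001, 0.933, -0.359, -0.001]
wrist_force: [-0.2, -1.3, 0.3]
opening: 0.326
grasp_force: 59.2
```

{"fn": "apply_moves", "kwargs": {"moves": [{"jaw": 0.1,"offset": [0,0,5],"rot": [0,0,0]},{"jaw": 0.1,"offset": [0,0,0],"rot": [0,0,0]},{"jaw": 0.1,"offset": [0,0,0],"rot": [0,0,0]},{"jaw": 0.1,"offset": [0,0,0],"rot": [0,0,0]},{"jaw": 0.1,"offset": [0,0,0],"rot": [0,0,0]}]}}

```text
time_s: 12.2
eef_pos: [0.4277, -0.3185, 0.0707]
eef_rot: [0.0, 0.933, -0.359, 0.0]
wrist_force: [0.1, 0.4, -0.5]
opening: 0.322
grasp_force: 59.2
```

Run:
```python
from h import *
M=T();print(np.round(M,4)); a=np.array([.7419,-.6706,0]);b=np.array([.6706,.7419,0]); O=np.array([.4645,-.3522,0])
p=M[:3,3]+M[:3,:3]@[.0024,0,.0]; print('puck press',(p-O)@a,(p-O)@b,p[2])
rgb,d,K,C=cam('wrist'); cv2.imwrite('pics/v8.png',rgb[...,::-1]); W=cloud(d,K,C)
Q=np.stack([(W-O)@a,(W-O)@b,W[...,2]],-1); np.save('q8.npy',Q)
for o in ctrl.outline_of('wrist','ram_pad')[:1]: print(o['score'],o['position'],np.nanpercentile(Q[o['region']],[5,50,95],axis=0).round(4))
```

```text
[[ 7.423e-01 -6.701e-01  5.000e-04  4.277e-01]
 [-6.701e-01 -7.423e-01 -6.000e-04 -3.185e-01]
 [ 8.000e-04  1.000e-04 -1.000e+00  7.070e-02]
 [ 0.000e+00  0.000e+00  0.000e+00  1.000e+00]]
puck press -0.04754615348452106 0.000318260429182869 0.07074369511509535
0.68 [259.7, 182.6] [[-0.0207 -0.0126  0.0525]
 [-0.0168 -0.0013  0.0579]
 [-0.0134  0.0103  0.0591]]
```

View pics/v8.png

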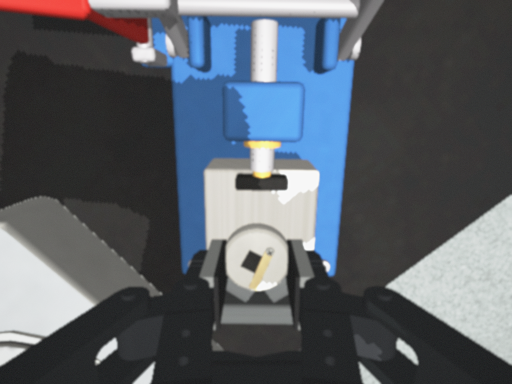

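{"fn": "apply_moves", "kwargs": {"moves": [{"jaw": 0.1,"offset": [0,1,8],"rot": [0,0,0]},{"jaw": 0.1,"offset": [0,0,7],"rot": [0,0,0]},{"jaw": 0.1,"offset": [0,0,4],"rot": [0,0,0]},{"jaw": 0.1,"offset": [0,0,1],"rot": [0,0,0]},{"jaw": 0.1,"offset": [0,0,0],"rot": [0,0,0]}]}}

```text
time_s: 12.92
eef_pos: [0.4268, -0.319, 0.0503]
eef_rot: [-0.0, 0.933, -0.359, -0.0]
wrist_force: [-0.2, -0.1, -0.9]
opening: 0.323
grasp_force: 59.2
```

{"fn": "apply_moves", "kwargs": {"moves": [{"jaw": 0.1,"offset": [0,0,1.5],"rot": [0,0,0]},{"jaw": 0.1,"offset": [0,0,0],"rot": [0,0,0]},{"jaw": 0.4,"offset": [0,0,0],"rot": [0,0,0]},{"jaw": 0.6,"offset": [0,0,0],"rot": [0,0,0]},{"jaw": 0.6,"offset": [0,0,0],"rot": [0,0,0]}]}}

```text
time_s: 13.55
eef_pos: [0.4268, -0.3191, 0.0489]
eef_rot: [0.0, 0.933, -0.359, 0.0]
wrist_force: [0.3, 0.3, -0.7]
opening: 0.598
grasp_force: 0.0
```

{"fn": "apply_moves", "kwargs": {"moves": [{"jaw": 0.6,"offset": [0,0,0],"rot": [0,0,0]},{"jaw": 0.6,"offset": [0,0,-15],"rot": [0,0,0]},{"jaw": 0.6,"offset": [0,0,-35],"rot": [0,0,0]},{"jaw": 0.6,"offset": [0,0,-50],"rot": [0,0,0]},{"jaw": 0.6,"offset": [0,0,-50],"rot": [0,0,0]}]}}

```text
time_s: 14.18
eef_pos: [0.4267, -0.3189, 0.2013]
eef_rot: [0.0, 0.933, -0.359, 0.0]
wrist_force: [0.9, 0.1, -0.4]
opening: 0.6
grasp_force: 0.0
```

{"fn": "apply_moves", "kwargs": {"moves": [{"jaw": 0,"offset": [0,0,-50],"rot": [0,0,0]},{"jaw": 0,"offset": [-15,0,0],"rot": [0,0,0]},{"jaw": 0,"offset": [-15,0,0],"rot": [0,0,0]},{"jaw": 0,"offset": [0,0,0],"rot": [0,0,0]},{"jaw": 0,"offset": [0,0,0],"rot": [0,0,0]}]}}

```text
time_s: 14.8
eef_pos: [0.4042, -0.2985, 0.2478]
eef_rot: [-0.0, 0.933, -0.359, -0.001]
wrist_force: [0.8, -0.2, -0.4]
opening: -0.001
grasp_force: 0.0
```

Run:
```python
from h import *
M=T();print(np.round(M,4)); a=np.array([.7419,-.6706,0]);b=np.array([.6706,.7419,0]); O=np.array([.4645,-.3522,0])
rgb,d,K,C=cam('wrist'); cv2.imwrite('pics/v9.png',rgb[...,::-1]); W=cloud(d,K,C)
Q=np.stack([(W-O)@a,(W-O)@b,W[...,2]],-1); np.save('q9.npy',Q)
for t in ['foil_puck','ram_pad','catch_tab','lever_bar']:
  for o in ctrl.outline_of('wrist',t)[:1]: print(t,o['score'],o['position'],np.nanpercentile(Q[o['region']],[3,50,97],axis=0).round(4).tolist())
m=(abs(Q[...,2]-.055)<.004)&(Q[...,0]>-.07)&(Q[...,0]<-.025)&(abs(Q[...,1])<.03)
print(np.percentile(Q[m],[2,50,98],axis=0))
hsv=cv2.cvtColor(rgb,cv2.COLOR_RGB2HSV)
red=((hsv[...,0]<6)|(hsv[...,0]>174))&(hsv[...,1]>150)&(hsv[...,2]>70)&(Q[...,1]>.05); q=Q[red]; i=np.argsort(q[:,1])
for k in np.array_split(q[i],8): print(len(k),np.median(k,0).round(4),k[:,0].min().round(4),k[:,0].max().round(4))
```

```text
[[ 7.422e-01 -6.702e-01 -1.000e-03  4.042e-01]
 [-6.702e-01 -7.422e-01  1.200e-03 -2.985e-01]
 [-1.600e-03 -2.000e-04 -1.000e+00  2.478e-01]
 [ 0.000e+00  0.000e+00  0.000e+00  1.000e+00]]
foil_puck 0.96 [254.8, 139.6] [[-0.0629, -0.0133, 0.0539], [-0.0492, -0.0003, 0.0559], [-0.0363, 0.0137, 0.0577]]
ram_pad 0.73 [257.4, 109.4] [[-0.0218, -0.0128, 0.0557], [-0.018, -0.0012, 0.058], [-0.013, 0.0095, 0.0594]]
catch_tab 0.86 [172.8, 13.2] [[0.0472, 0.0316, 0.0485], [0.0547, 0.0678, 0.0989], [0.0637, 0.1017, 0.1172]]
lever_bar 0.61 [172.0, 12.4] [[0.0471, 0.0316, 0.039], [0.0547, 0.0678, 0.0988], [0.0641, 0.1014, 0.1172]]
[[-0.06694044 -0.01435585  0.05355439]
 [-0.04994625 -0.00027014  0.0559009 ]
 [-0.03543299  0.01384624  0.05781217]]
228 [0.0514 0.0576 0.0933] 0.0466 0.0663
228 [0.0559 0.0631 0.0968] 0.0463 0.0666
228 [0.0559 0.069  0.0997] 0.0464 0.0659
228 [0.0555 0.0746 0.1028] 0.0465 0.0905
228 [0.0552 0.0804 0.106 ] 0.0465 0.0907
228 [0.0546 0.087  0.1097] 0.0464 0.0642
227 [0.0534 0.0939 0.1132] 0.0467 0.0651
227 [0.0542 0.1011 0.1167] 0.0469 0.0906
```

View pics/v9.png

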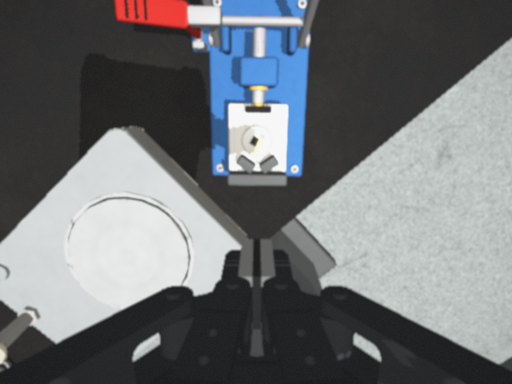

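```bash
cat >> h.py <<'E'
a=np.array([.7419,-.6706,0]);b=np.array([.6706,.7419,0]); O=np.array([.4645,-.3522,0])
def pw(x,y,z): return O+a*x+b*y+np.array([0,0,z])
def tp():
    M=T(); p=M[:3,3]-O; return (np.array([p@a,p@b,p[2]])*1000).round(1)
E
python3 -c "
from h import *
plan([(*pw(.056,.092,.16),10)],.836)"
```

```text
[14.0, -9.0, 9.0] [-0.0, 0.0, -9.0]
[15.0, -7.0, 9.0] [-0.0, 0.0, -9.0]
[16.0, -5.0, 9.0] [-0.0, 0.0, -9.0]
[16.0, -2.0, 9.0] [-0.0, 0.0, -9.0]
[16.0, 0.0, 9.0] [-0.0, 0.0, -9.0]
[16.0, 3.0, 9.0] [-0.0, 0.0, -9.0]
[16.0, 6.0, 9.0] [-0.0, 0.0, -9.0]
[14.0, 8.0, 8.0] [-0.0, 0.0, -9.0]
[13.0, 10.0, 9.0] [-0.0, 0.0, -9.0]
[12.0, 12.0, 8.0] [-0.0, 0.0, -9.0]
```

{"fn": "apply_moves", "kwargs": {"moves": [{"jaw": 0,"offset": [14,-9,9],"rot": [0,0,-9]},{"jaw": 0,"offset": [15,-7,9],"rot": [0,0,-9]},{"jaw": 0,"offset": [16,-5,9],"rot": [0,0,-9]},{"jaw": 0,"offset": [16,-2,9],"rot": [0,0,-9]},{"jaw": 0,"offset": [16,0,9],"rot": [0,0,-9]}]}}

```text
time_s: 15.68
eef_pos: [0.4865, -0.31, 0.2032]
eef_rot: [-0.0, 1.0, 0.028, -0.0]
wrist_force: [0.6, -0.3, -0.1]
opening: -0.001
grasp_force: 0.0
```

{"fn": "apply_moves", "kwargs": {"moves": [{"jaw": 0,"offset": [16,3,9],"rot": [0,0,-9]},{"jaw": 0,"offset": [16,6,9],"rot": [0,0,-9]},{"jaw": 0,"offset": [14,8,8],"rot": [0,0,-9]},{"jaw": 0,"offset": [13,10,9],"rot": [0,0,-9]},{"jaw": 0,"offset": [12,12,8],"rot": [0,0,-9]}]}}

```text
time_s: 16.3
eef_pos: [0.5685, -0.3211, 0.1599]
eef_rot: [-0.0, 0.913, 0.408, -0.0]
wrist_force: [-0.1, 0.2, 0.2]
opening: 0.003
grasp_force: 0.0
```

{"fn": "apply_moves", "kwargs": {"moves": [{"jaw": 0,"offset": [0,0,12],"rot": [0,0,0]},{"jaw": 0,"offset": [0,0,12],"rot": [0,0,0]},{"jaw": 0,"offset": [0,0,8],"rot": [0,0,0]},{"jaw": 0,"offset": [0,0,0],"rot": [0,0,0]},{"jaw": 0,"offset": [0,0,0],"rot": [0,0,0]}]}}

```text
time_s: 16.92
eef_pos: [0.568, -0.3213, 0.1293]
eef_rot: [0.0, 0.914, 0.406, 0.0]
wrist_force: [-0.2, -0.1, 0.2]
opening: -0.004
grasp_force: 0.0
```

```bash
python3 -c "
from h import *
print(tp(),T().round(3))
c=np.hypot(37,84)
for t in np.arange(0,.8,.075):
    th=np.arctan2(84,37)-t; print(round(t,3),60+91*np.cos(th),30+91*np.sin(th))
"
```

```text
[ 56.   92.4 129.3] [[ 0.671  0.742  0.001  0.568]
 [ 0.742 -0.671 -0.    -0.321]
 [-0.     0.001 -1.     0.129]
 [ 0.     0.     0.     1.   ]]
0.0 96.68243541872948 113.27904257225069
0.075 102.8193887025732 110.29632588816219
0.15 108.7155958064829 106.86215405008753
0.225 114.33790610922418 102.9958352213682
0.3 119.65470893701581 98.71910725293166
0.375 124.6361112902369 94.05601546518571
0.45 129.25410591274505 89.03277745647998
0.525 133.48272875885885 83.67763569823074
0.6 137.29820497266775 78.02069874547273
0.675 140.6790825589205 72.0937719556099
0.75 143.6063529939466 65.93017866712609
```

{"fn": "apply_moves", "kwargs": {"moves": [{"jaw": 0,"offset": [2,0,8],"rot": [0,0,0]},{"jaw": 0,"offset": [3,0,7],"rot": [0,0,0]},{"jaw": 0,"offset": [5,0,4],"rot": [0,0,0]},{"jaw": 0,"offset": [5,0,4],"rot": [0,0,0]},{"jaw": 0,"offset": [5,0,4],"rot": [0,0,0]}]}}

```text
time_s: 17.55
eef_pos: [0.5828, -0.3057, 0.1027]
eef_rot: [0.001, 0.914, 0.406, 0.001]
wrist_force: [-0.3, 0.0, 1.2]
opening: -0.001
grasp_force: 0.5
```

```bash
python3 -c "
from h import *
print(tp())"
```

```text
[ 56.5 113.8 102.7]
```

{"fn": "apply_moves", "kwargs": {"moves": [{"jaw": 0,"offset": [5,0,5],"rot": [0,0,0]},{"jaw": 0,"offset": [5,0,5],"rot": [0,0,0]},{"jaw": 0,"offset": [5,0,6],"rot": [0,0,0]},{"jaw": 0,"offset": [4,0,6],"rot": [0,0,0]},{"jaw": 0,"offset": [4,0,6],"rot": [0,0,0]}]}}

```text
time_s: 18.18
eef_pos: [0.597, -0.2887, 0.0733]
eef_rot: [-0.0, 0.914, 0.406, 0.0]
wrist_force: [0.1, 1.2, 0.6]
opening: -0.0
grasp_force: 0.6
```

{"fn": "apply_moves", "kwargs": {"moves": [{"jaw": 0,"offset": [3,0,5],"rot": [0,0,0]},{"jaw": 0,"offset": [2,0,4],"rot": [0,0,0]},{"jaw": 0,"offset": [0,0,2],"rot": [0,0,0]},{"jaw": 0,"offset": [0,0,1],"rot": [0,0,0]},{"jaw": 0,"offset": [0,0,0],"rot": [0,0,0]}]}}

```text
time_s: 18.8
eef_pos: [0.6008, -0.2867, 0.0665]
eef_rot: [0.002, 0.914, 0.406, -0.0]
wrist_force: [-9.6, 5.1, 26.4]
opening: -0.003
grasp_force: 12.5
```

```bash
python3 -c "
from h import *
print(tp(), ctrl.get_obs()['wrist_force'])"
```

```text
[ 57.2 140.   66.5] [-9.64962376  5.12909491 26.44873766]
```

{"fn": "apply_moves", "kwargs": {"moves": [{"jaw": 0,"offset": [0,0,-10],"rot": [0,0,0]},{"jaw": 0,"offset": [0,0,-40],"rot": [0,0,0]},{"jaw": 0.3,"offset": [0,0,-55],"rot": [0,0,0]},{"jaw": 0.5,"offset": [0,0,-60],"rot": [0,0,0]},{"jaw": 0.7,"offset": [0,0,-20],"rot": [0,0,0]}]}}

```text
time_s: 19.42
eef_pos: [0.6017, -0.2866, 0.2518]
eef_rot: [0.003, 0.914, 0.406, 0.002]
wrist_force: [0.9, 0.0, -0.2]
opening: 0.638
grasp_force: 0.0
```

{"fn": "apply_moves", "kwargs": {"moves": [{"jaw": 0.7,"offset": [-45,10,0],"rot": [0,0,0]},{"jaw": 0.7,"offset": [-50,11,0],"rot": [0,0,0]},{"jaw": 0.7,"offset": [-45,10,0],"rot": [0,0,0]},{"jaw": 0.7,"offset": [0,0,0],"rot": [0,0,0]},{"jaw": 0.7,"offset": [0,0,0],"rot": [0,0,0]}]}}

```text
time_s: 20.05
eef_pos: [0.529, -0.4096, 0.2455]
eef_rot: [-0.001, 0.914, 0.406, -0.0]
wrist_force: [-1.0, 0.2, -0.4]
opening: 0.701
grasp_force: 0.0
```

Run:
```python
from h import *
print(tp())
rgb,d,K,C=cam('wrist'); cv2.imwrite('pics/v10.png',rgb[...,::-1]); W=cloud(d,K,C)
Q=np.stack([(W-O)@a,(W-O)@b,W[...,2]],-1)
for t in ['foil_puck','catch_tab','lever_bar']:
  for o in ctrl.outline_of('wrist',t)[:1]: print(t,o['score'],o['position'],np.nanpercentile(Q[o['region']],[3,50,97],axis=0).round(4).tolist())
hsv=cv2.cvtColor(rgb,cv2.COLOR_RGB2HSV)
red=((hsv[...,0]<6)|(hsv[...,0]>174))&(hsv[...,1]>150)&(hsv[...,2]>70)&(Q[...,1]>.06); q=Q[red]; i=np.argsort(q[:,1])
for k in np.array_split(q[i],6): print(len(k),np.median(k,0).round(4))
m=(Q[...,2]>.12)&(Q[...,2]<.165)&(abs(Q[...,1])<.025)&(Q[...,0]>.06)&(Q[...,0]<.12); print('bar',np.percentile(Q[m],[3,50,97],axis=0))
```

```text
[ 86.4   0.7 245.5]
foil_puck 0.86 [125.2, 174.5] [[-0.0616, -0.0121, 0.0511], [-0.047, 0.0012, 0.056], [-0.0338, 0.0137, 0.0577]]
catch_tab 0.64 [225.6, 59.1] [[0.0486, 0.0584, 0.0334], [0.0583, 0.1061, 0.0722], [0.0671, 0.1471, 0.0939]]
lever_bar 0.62 [262.8, 197.9] [[0.0813, -0.0397, 0.1441], [0.0889, 0.0008, 0.1497], [0.0963, 0.0357, 0.1517]]
284 [0.0622 0.0694 0.0473]
283 [0.0576 0.1045 0.0761]
283 [0.0584 0.1145 0.0736]
283 [0.0584 0.1252 0.0711]
283 [0.0585 0.1352 0.0687]
283 [0.0568 0.1462 0.0657]
bar [[ 0.08135376 -0.02344284  0.1444573 ]
 [ 0.08889193  0.00111206  0.14968361]
 [ 0.09615431  0.02377325  0.15154152]]
```

View pics/v10.png

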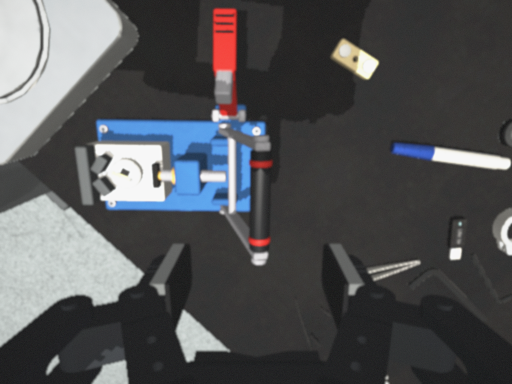

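{"fn": "apply_moves", "kwargs": {"moves": [{"jaw": 0.7,"offset": [0,2,40],"rot": [0,0,0]},{"jaw": 0.7,"offset": [0,0,45],"rot": [0,0,0]},{"jaw": 0.7,"offset": [0,0,30],"rot": [0,0,0]},{"jaw": 0.7,"offset": [0,0,8],"rot": [0,0,0]},{"jaw": 0.7,"offset": [0,0,0],"rot": [0,0,0]}]}}

```text
time_s: 20.88
eef_pos: [0.5313, -0.4111, 0.1242]
eef_rot: [0.0, 0.914, 0.407, 0.0]
wrist_force: [0.2, 0.9, 1.4]
opening: 0.694
grasp_force: 0.0
```

{"fn": "apply_moves", "kwargs": {"moves": [{"jaw": 0.3,"offset": [0,0,0],"rot": [0,0,0]},{"jaw": 0.1,"offset": [0,0,0],"rot": [0,0,0]},{"jaw": 0,"offset": [0,0,0],"rot": [0,0,0]},{"jaw": 0,"offset": [0,0,0],"rot": [0,0,0]},{"jaw": 0,"offset": [0,0,0],"rot": [0,0,0]}]}}

```text
time_s: 21.5
eef_pos: [0.5308, -0.4115, 0.1253]
eef_rot: [0.0, 0.914, 0.406, 0.0]
wrist_force: [-2.8, 2.9, 5.5]
opening: 0.164
grasp_force: 58.3
```

Run:
```python
from h import *
t0=tp();print(t0, ctrl.get_obs()['wrist_force'])
th0=.3
n=20
P=[(50-130*np.sin(-th0+l),18+130*np.cos(-th0+l)) for l in np.linspace(0,.75,16)]
print(np.diff(np.array(P),axis=0).round(1).tolist()); print(np.array(P).round(0).tolist())
```

```text
[ 89.    0.5 125.3] [-2.772155   2.9169163  5.506213 ]
[[-6.3, 1.8], [-6.3, 1.5], [-6.4, 1.1], [-6.4, 0.8], [-6.5, 0.5], [-6.5, 0.2], [-6.5, -0.2], [-6.5, -0.5], [-6.4, -0.8], [-6.4, -1.1], [-6.3, -1.5], [-6.3, -1.8], [-6.2, -2.1], [-6.0, -2.4], [-5.9, -2.7]]
[[88.0, 142.0], [82.0, 144.0], [76.0, 145.0], [69.0, 147.0], [63.0, 147.0], [56.0, 148.0], [50.0, 148.0], [44.0, 148.0], [37.0, 147.0], [31.0, 147.0], [24.0, 145.0], [18.0, 144.0], [12.0, 142.0], [5.0, 140.0], [-1.0, 138.0], [-7.0, 135.0]]
```

Gripped. Pull along the arc (tool y = press +x, tool z down).

{"fn": "apply_moves", "kwargs": {"moves": [{"jaw": 0,"offset": [0,-6.3,-1.8],"rot": [0,0,0]},{"jaw": 0,"offset": [0,-6.3,-1.5],"rot": [0,0,0]},{"jaw": 0,"offset": [0,-6.4,-1.1],"rot": [0,0,0]},{"jaw": 0,"offset": [0,-6.4,-0.8],"rot": [0,0,0]},{"jaw": 0,"offset": [0,-6.5,-0.5],"rot": [0,0,0]}]}}

```text
time_s: 22.12
eef_pos: [0.5079, -0.3903, 0.131]
eef_rot: [0.001, 0.914, 0.406, 0.001]
wrist_force: [4.8, -0.4, 5.9]
opening: 0.168
grasp_force: 59.0
```

{"fn": "apply_moves", "kwargs": {"moves": [{"jaw": 0,"offset": [0,-6.5,-0.2],"rot": [0,0,0]},{"jaw": 0,"offset": [0,-6.5,0.2],"rot": [0,0,0]},{"jaw": 0,"offset": [0,-6.5,0.5],"rot": [0,0,0]},{"jaw": 0,"offset": [0,-6.4,0.8],"rot": [0,0,0]},{"jaw": 0,"offset": [0,-6.4,1.1],"rot": [0,0,0]}]}}

```text
time_s: 22.75
eef_pos: [0.484, -0.3682, 0.1288]
eef_rot: [0.001, 0.914, 0.406, 0.001]
wrist_force: [3.3, 1.8, 8.5]
opening: 0.164
grasp_force: 59.3
```

Run:
```python
from h import *
t0=tp(); f=np.array(ctrl.get_obs()['wrist_force']); print(t0,f@a,f@b,f[2])
```

```text
[ 25.2   1.2 128.8] 1.190944729639875 3.560331218795273 8.548391425757552
```

{"fn": "apply_moves", "kwargs": {"moves": [{"jaw": 0,"offset": [0,-6.3,1.2],"rot": [0,0,0]},{"jaw": 0,"offset": [0,-6.3,1.6],"rot": [0,0,0]},{"jaw": 0,"offset": [0,-6.2,2.0],"rot": [0,0,0]},{"jaw": 0,"offset": [0,-6.0,2.4],"rot": [0,0,0]},{"jaw": 0,"offset": [0,-5.5,2.6],"rot": [0,0,0]}]}}

```text
time_s: 23.38
eef_pos: [0.4617, -0.3475, 0.1188]
eef_rot: [0.001, 0.914, 0.406, 0.001]
wrist_force: [6.0, 4.1, 9.7]
opening: 0.168
grasp_force: 59.4
```

Run:
```python
from h import *
t0=tp(); f=np.array(ctrl.get_obs()['wrist_force']); print(t0,f@a,f@b,f[2])
```

```text
[ -5.2   1.6 118.8] 1.707675096071285 7.014676541874247 9.69103774444514
```

{"fn": "apply_moves", "kwargs": {"moves": [{"jaw": 0,"offset": [0,-2,0.9],"rot": [0,0,0]},{"jaw": 0,"offset": [0,-1.5,0.7],"rot": [0,0,0]},{"jaw": 0,"offset": [0,0,0],"rot": [0,0,0]},{"jaw": 0,"offset": [0,0,0],"rot": [0,0,0]},{"jaw": 0,"offset": [0,0,0],"rot": [0,0,0]}]}}

```text
time_s: 24.0
eef_pos: [0.4606, -0.3466, 0.1182]
eef_rot: [0.003, 0.914, 0.406, 0.002]
wrist_force: [9.3, 0.4, 8.2]
opening: 0.164
grasp_force: 59.4
```

Run:
```python
from h import *
t0=tp(); f=np.array(ctrl.get_obs()['wrist_force']); print(t0,f@a,f@b,f[2])
```

```text
[ -6.6   1.6 118.2] 6.64778200197054 6.546141553140577 8.233941612612933
```

{"fn": "apply_moves", "kwargs": {"moves": [{"jaw": 0,"offset": [0,-1.5,0.7],"rot": [0,0,0]},{"jaw": 0,"offset": [0,-1.5,0.7],"rot": [0,0,0]},{"jaw": 0,"offset": [0,0,0],"rot": [0,0,0]},{"jaw": 0,"offset": [0,0,0],"rot": [0,0,0]},{"jaw": 0,"offset": [0,0,0],"rot": [0,0,0]}]}}

```text
time_s: 24.62
eef_pos: [0.4604, -0.3464, 0.1181]
eef_rot: [0.006, 0.914, 0.406, 0.003]
wrist_force: [15.6, -4.3, 8.5]
opening: 0.161
grasp_force: 59.5
```

Run:
```python
from h import *
t0=tp(); f=np.array(ctrl.get_obs()['wrist_force']); print(t0,f@a,f@b,f[2])
rgb,d,K,C=cam('wrist'); W=cloud(d,K,C); Q=np.stack([(W-O)@a,(W-O)@b,W[...,2]],-1)
for t in ['foil_puck','catch_tab','lever_bar','ram_pad']:
  for o in ctrl.outline_of('wrist',t)[:1]: print(t,o['score'],o['position'],np.nanpercentile(Q[o['region']],[3,50,97],axis=0).round(4).tolist())
```

```text
[ -6.9   1.5 118.1] 14.498139334903106 7.280945458819822 8.510761090594361
foil_puck 0.83 [181.7, 213.9] [[-0.0668, -0.0121, 0.0516], [-0.0534, 0.002, 0.0559], [-0.0409, 0.0149, 0.0574]]
catch_tab 0.61 [370.3, 65.2] [[0.0481, 0.0579, 0.0342], [0.055, 0.0892, 0.0751], [0.066, 0.1212, 0.0941]]
lever_bar 0.94 [260.3, 268.3] [[-0.014, -0.0302, 0.1372], [-0.0069, 0.0081, 0.1424], [0.0005, 0.038, 0.1443]]
ram_pad 0.84 [208.9, 215.8] [[-0.0385, -0.0129, 0.0507], [-0.0352, 0.0029, 0.058], [-0.032, 0.0118, 0.0594]]
```

```bash
python3 -c "
from bench import ctrl
print(ctrl.hand_in())"
```

```text
the job is handed in; nothing more can be done
None
```

The job is handed in at about 25 s of the 64 s: the puck is clamped in the V, the catch was fully flipped before the pull, and the gripper is still holding the lever at its stop; the other discs and the vial were not touched.

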